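# Key the pulley onto the gear unit

### The arm

A 7-joint arm with a two-finger parallel gripper is mounted at the origin on a cart in front of the work surface, level with it; the furniture and walls round the work are solid. World frame = base frame: x ahead of the robot, y to its left, z up, the work surface at z = 0. Lengths are in m, angles in degrees, forces in N, time in s.
With the tool pointing down it reaches from about 0.425 to 1.025 m from the base axis. Payload 3.6 kg.
Tool frame: the origin (TCP) lies on the centre line of the jaws, within the pads' length; the fingertips stand manip.tip_reach ahead of it and the grasp point (between the pads) lies 11 mm behind it (manip.tip_reach is the distance from the TCP to the fingertips, in m); z points along the fingers, y is the line along which they close (so a half turn about z gives the same grasp; the last joint's range is limited). The gripper opens to 85 mm and grips with 20 to 120 N. Pads are 22 mm wide; open, the fingers measure 114 mm over their backs; the gripper's body (76 mm by 85 mm) begins 54 mm behind the grasp point. The pads swing forward as they close: fully open they stand 13 mm farther back than shut.
Start: joints at [-77.722, 33.873, 2.773, 92.16, -1.908, 54.013, -1.931], TCP at [0.22, 0.691, 0.239] pointing down, gripper open.
Joint ranges: [-153.93, 153.93], [-27.13, 128.08], [-72.61, 78.16], [10.71, 143.7], [-87.88, 267.88], [4.46, 118.87], [-176.78, 176.78]. Speed limits (degrees/s): [147.25, 147.25, 180, 180, 180, 180, 180].

### API

Orientations are given as a 3x3 rotation matrix whose columns are the frame's x, y, z axes.
In Python, from plant import manip, cams gives the robot as it stands. The module is installed in compiled form; this text tells all that it offers.
- The arm moves only by the tool jog_arm, never from a script. Its argument "commands" is a list of rows, each an object with "delta_rot": the turn, a rotation vector about the tool's x, y, z in units of pi/4 rad (1.0 is pi/4 rad), a list of three; "travel": the shift along the tool's x, y, z in units of 0.3 m (1.0 is 0.3 m), a list of three; "fingers": the opening, from 0 (shut) to 1 (fully open). In form: [{"delta_rot": [ax, ay, az], "travel": [x, y, z], "fingers": fingers}, ...]. A call has 1 to 5 rows; each row shifts and turns the commanded pose from where the row before left it, along the tool's axes as they then stand; what a row does not reach is not made up. A row lasts 1/10 s, in which the tool goes at most 50 mm and 8.59 degrees, less where a joint would pass 70% of its speed; a pose out of reach is approached as far as the arm can. A call with a number of a shift or a turn outside -1 to 1 is refused whole. A call with a gripper value outside its range is refused whole. The fingers move at their own pace and stop on an object; "squeeze" is the grip in N (left out, the last holds). Time passes only in rows, so rows that do not move let the fingers close. It gives the time, the measured TCP pose, the force, the opening and the grip force at its end, in the units of the state.
- manip.get_obs(): the state, without advancing time (a new reading comes with each control period).
- cams.grab_frame(name): name is "scene" or "top"; returns a dict with "pixels" (420x560x3 uint8, red, green, blue), "fx", "fy", "cx", "cy" (pixels), "origin" and "rotation" of the camera in the world. Camera axes: x right, y up, looking along -z (the intrinsics and any distortion apply to the point x, -y, -z); pixel columns grow to the right and rows downward; lengths in m; the calibration is good to about 2 mm. A picture is of the moment at which its call begins. There is no depth.
- manip.finish_job(): hands the job in; it is judged then, once.
The state is a dict: "time": time; "qpos": joint angles; "dq": joint speeds; "joint_efforts": joint torques, N m; "tool_pos": TCP position; "tool_rot": TCP orientation; "wrist_force": force on the tool from outside, world axes, zero at the start; "torque": the same for the moment, N m; "opening": finger opening in m; "gripper_force": force on a finger pad.
Only numpy, scipy, OpenCV 4.12 (cv2) and the standard library are available. Lean on these libraries where they do the work, as an engineer would, in place of code of your own. Each camera call takes 0.05 s, during which the arm holds its last target. There are 200 camera calls.

### The job

Take the long steel key from the key stand and drop it upright into the keyway of the gear unit's shaft until its foot is on the bottom of the pocket in the collar. Then slide the toothed pulley down over shaft and key, its keyway lined up with the key, until it lies flat on the collar, and let go. Leave the short brass key in the stand.

Things in the scene. Friction and masses are not known exactly. Their poses are not given: they have to be found in the camera images.
- gear_unit: Blue gear unit, fixed, 116x110x40 mm, dark motor stub at its +x end. In its middle an upright aluminium collar, 54 mm diameter, 40 to 62 mm above the bench, and out of it a steel shaft, 28 mm diameter, whose end is at 88 mm. A keyway 12 mm wide (along y), its inner wall 8 mm from the axis, runs down the -x side of the shaft. Origin: on the shaft axis at the bench top, z up.
- key_seat (a point): Where the middle of the long key's foot belongs: floor of the pocket in which the keyway ends in the collar, 15 mm from the shaft axis towards the unit's -x, 42 mm above the bench. The pocket is closed all round, 12 mm (y) x 14 mm (x, radial), 20 mm deep; above the collar the keyway is open outward and at the top. Axes as the gear unit's.
- collar_top (a point): Where the middle of the pulley's underside belongs: on the shaft axis, level with the collar's top face (62 mm above the bench, 26 mm below the shaft's end). Axes as the gear unit's.
- long_key: Loose steel key, upright bar 12x10x50 mm, 45 g, in one pocket of the stand, top 35 mm showing. Origin: middle of its foot (edges chamfered 1.2 mm). x along the 12 mm side (fitted: along the gear unit's x, either way round), y along the 10 mm side, z up its length. Seated it has 1 mm play on each side and its top is 4 mm above the shaft's end; the last part of the way it falls freely when let go.
- short_key: Loose brass key 12x10x30 mm upright in the other pocket of the stand, 15 mm showing; for another job, to be left alone. Origin and axes as the long key's.
- key_stand: Light wooden block 50x110x25 mm, fixed, with two pockets 12x14 mm, 15 mm deep, on its long centre line, 30 mm either side of the middle; which key stands in which varies. Origin: centre of its underside, y along its length. The keys stand with their 10 mm side (their y) along the block's x.
- pulley: Loose aluminium toothed pulley lying on the bench, 60 mm diameter over its flanges, 34 mm high, 0.28 kg. Through bore 31 mm diameter with a keyway 14 mm wide on its -x side, reaching 25 mm from the axis; small red mark beside it on top. Lower edges chamfered 1.5 mm. It fits only with its x along the gear unit's x, same way round. Origin: on the axis at the underside, z up.
- toggle_clamp: Bystander, fixed: hold-down clamp on a brown board 110x150x14 mm between the pulley and the gear unit; its red handle stands up to 142 mm above the bench, so things are carried above or round it. Origin: middle of the board at the bench top.
Not all that is in view belongs to the job. Of the things like the pulley, leave any that is green; of the rest the larger one is meant.

How it is judged:
By the outcome, as a careful person would: the job done as asked, in the order asked, and still so for the second after the job is handed in, with the robot touching nothing.
It also fails if it takes over 66 s, if anything falls off the work surface, if the arm or the gripper's body presses on something with over 40 N, if the wrist force passes 120 N, or if a joint passes its speed limit or range.

## Working session

There is one attempt and no reset: what is moved stays moved. The work goes in short steps, Python scripts to look and compute and a tool call to move; the robot and the scene stay as the last step left them, time stands still between calls to the robot, and variables do not carry over. Pictures are saved under pics/ and viewed, at most 10 in all, crops included, and the job is handed in when it is done.

Besides the shell and the picture viewer there is one more tool, called after "Request:" by a JSON object that holds its "op" and its "data", one argument or row to a line. jog_arm: Moves the arm, as the interface text tells. Its arguments: {"type":"object","properties":{"commands":{"type":"array","items":{"type":"object","properties":{"delta_rot":{"type":"array","items":{"type":"number","minimum":-1,"maximum":1}},"travel":{"type":"array","items":{"type":"number","minimum":-1,"maximum":1}},"fingers":{"type":"number"}}}},"squeeze":{"type":"number"}},"required":["commands"]}

```bash
mkdir -p pics; python3 - <<'E'
from plant import manip, cams
import cv2, numpy as np
o=manip.get_obs()
print(manip.tip_reach,{k:np.round(v,3).tolist() for k,v in o.items()})
for n in ("scene","top"):
    f=cams.grab_frame(n); cv2.imwrite(f"pics/{n}0.png",f["pixels"][:,:,::-1])
    np.savez(f"{n}0.npz",**f)
    print(n,{k:(np.round(v,4).tolist() if k!="pixels" else 0) for k,v in f.items()})
E
```

```text
0.008 {'time': 0.0, 'qpos': [-77.721, 33.927, 2.766, 92.235, -1.911, 54.01, -1.931], 'dq': [0.029, 0.013, -0.105, -0.083, -0.044, 0.06, -0.02], 'joint_efforts': [-0.0, -54.869, 1.546, -19.812, 0.009, 0.009, 0.0], 'tool_pos': [0.219, 0.69, 0.238], 'tool_rot': [[-0.953, 0.303, -0.001], [0.303, 0.953, -0.002], [-0.0, -0.002, -1.0]], 'wrist_force': [0.737, 0.239, 0.375], 'torque': [0.053, 0.016, -0.018], 'gripper_force': 0.0, 'opening': 0.085}
scene {'pixels': 0, 'fx': 541.9275, 'fy': 541.9275, 'cx': 282.098, 'cy': 215.0267, 'origin': [-0.4478, 0.6379, 0.6484], 'rotation': [[-0.5372, 0.3973, -0.744], [-0.8432, -0.2321, 0.4849], [0.02, 0.8879, 0.4597]]}
top {'pixels': 0, 'fx': 413.0556, 'fy': 413.0556, 'cx': 276.073, 'cy': 197.8347, 'origin': [0.3471, 0.0453, 1.0783], 'rotation': [[0.0214, 0.9866, -0.1616], [-0.9997, 0.023, 0.0084], [0.012, 0.1614, 0.9868]]}
```

View pics/scene0.png

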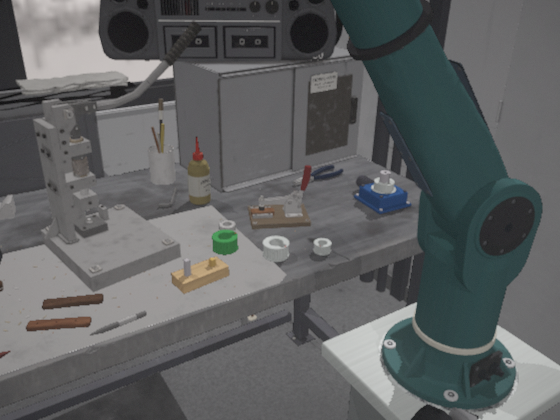

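View pics/top0.png

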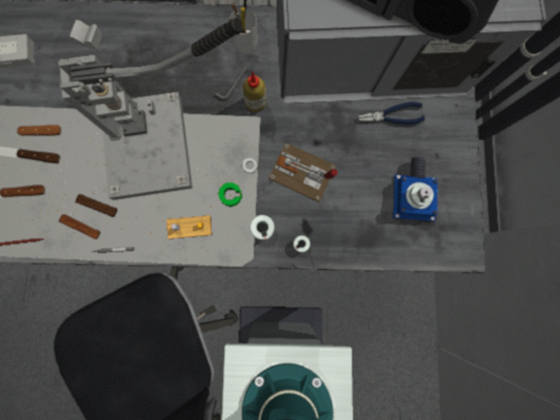

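The scene view shows the long key on the stand at about (187,268), the short brass key at (212,263), the large white pulley at (276,248), and the gear unit at (383,190). The top view shows the stand at (189,227), the pulley at (262,227), the clamp at (303,172) with its handle at (331,173), and the gear unit at (416,196).

```bash
cat > h.py <<'E'
import numpy as np, cv2
def load(n): return dict(np.load(n+".npz"))
def grab(n,tag):
    from plant import cams
    f=cams.grab_frame(n); np.savez(tag+".npz",**f); return f
def ray(f,uv,z):
    uv=np.atleast_2d(uv).astype(float)
    d=np.c_[(uv[:,0]-f["cx"])/f["fx"],-(uv[:,1]-f["cy"])/f["fy"],-np.ones(len(uv))]@f["rotation"].T
    return f["origin"]+d*((z-f["origin"][2])/d[:,2])[:,None]
def proj(f,p):
    c=(np.atleast_2d(p)-f["origin"])@f["rotation"]
    return np.c_[f["cx"]+f["fx"]*c[:,0]/-c[:,2],f["cy"]-f["fy"]*c[:,1]/-c[:,2]]
def crop(f,u,v,w,s):
    im=f["pixels"][v-w:v+w,u-w:u+w,::-1]; return cv2.resize(im,(s,s),interpolation=cv2.INTER_CUBIC)
def blobs(m,amin=20):
    n,l,s,c=cv2.connectedComponentsWithStats(m.astype(np.uint8))
    return [(np.round(c[i],1).tolist(),s[i].tolist(),l==i) for i in range(1,n) if s[i,4]>=amin]
E
python3 - <<'E'
from h import *
t=load("top0");s=load("scene0")
row=lambda f,L:np.hstack([crop(f,u,v,w,266) for u,v,w in L])
cv2.imwrite("pics/m1.png",np.vstack([row(t,[(189,227,28),(262,227,16),(418,194,28)]),row(s,[(200,270,32),(276,247,20),(383,188,32)])]))
hsv=cv2.cvtColor(t["pixels"],cv2.COLOR_RGB2HSV)
H,S,V=[hsv[...,i].astype(int) for i in range(3)]
def rep(name,m,z,amin):
    for c,st,mm in blobs(m,amin):
        r=cv2.minAreaRect(np.argwhere(mm)[:,::-1].astype(np.float32))
        b=ray(t,cv2.boxPoints(r),z)
        print(name,c,st,"ctr",ray(t,r[0],z).round(4),"box",b[:,:2].round(3).tolist())
rep("blue",(abs(H-112)<12)&(S>140),.04,200)
rep("tan",(abs(H-17)<8)&(S>100)&(V>150),.025,200)
rep("brown",(abs(H-13)<10)&(S>50)&(np.indices(H.shape)[1]>265)&(np.indices(H.shape)[1]<345)&(np.indices(H.shape)[0]>135)&(np.indices(H.shape)[0]<205),.014,200)
y,x=np.indices(H.shape)
rep("white",(V>170)&(S<60)&(x>235)&(x<320)&(y>150)&(y<260),.034,40)
E
```

```text
blue [412.3, 199.1] [393, 175, 45, 46, 1100] ctr [[ 0.526  -0.3182  0.04  ]] box [[0.471, -0.258], [0.585, -0.267], [0.582, -0.38], [0.468, -0.369]]
tan [189.8, 226.5] [167, 216, 45, 23, 733] ctr [[0.44   0.2575 0.025 ]] box [[0.458, 0.316], [0.471, 0.206], [0.422, 0.199], [0.409, 0.308]]
brown [308.0, 158.0] [281, 143, 55, 30, 533] ctr [[ 0.6273 -0.046   0.014 ]] box [[0.641, 0.028], [0.673, 0.014], [0.614, -0.119], [0.582, -0.105]]
brown [296.4, 179.8] [269, 154, 61, 48, 986] ctr [[ 0.5751 -0.0227  0.014 ]] box [[0.574, 0.06], [0.641, 0.029], [0.576, -0.105], [0.51, -0.073]]
white [248.9, 164.6] [243, 158, 14, 14, 77] ctr [[0.6035 0.1088 0.034 ]] box [[0.595, 0.131], [0.627, 0.117], [0.612, 0.086], [0.581, 0.101]]
white [261.3, 225.9] [250, 215, 24, 24, 286] ctr [[0.4436 0.0714 0.034 ]] box [[0.425, 0.108], [0.48, 0.091], [0.463, 0.035], [0.408, 0.052]]
white [302.2, 242.7] [294, 236, 16, 15, 114] ctr [[ 0.4043 -0.0301  0.034 ]] box [[0.422, -0.011], [0.422, -0.049], [0.387, -0.049], [0.386, -0.011]]
```

View pics/m1.png

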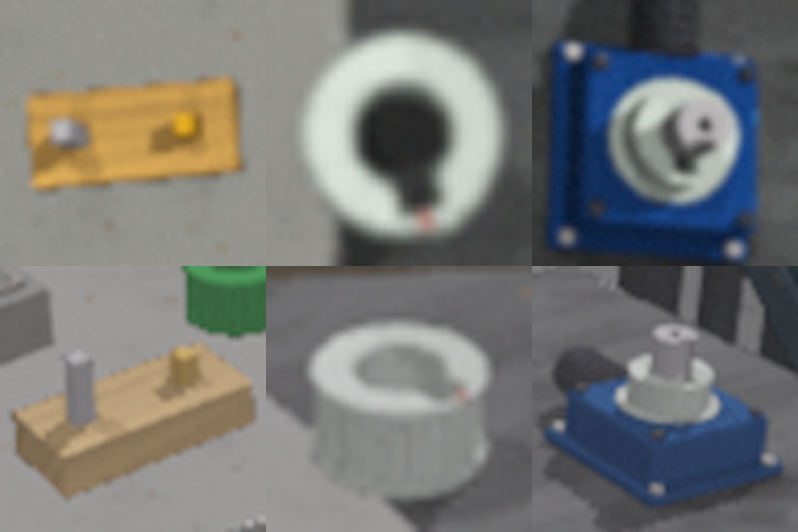

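The mosaic shows:
- **Stand:** the steel key stands at about top-view (175,227), and the short brass key at (200,226).
- **Pulley:** its keyway and red mark point to image bottom and slightly right, so its yaw is about +14°.
- **Gear unit:** the motor stub is at image top, the shaft hole at about (427,192), and the keyway faces the robot.

```bash
cat >> h.py <<'E'
def tri(fs,uvs):
    A=np.zeros((3,3));b=np.zeros(3)
    for f,uv in zip(fs,uvs):
        d=ray(f,uv,0)[0]-f["origin"];d/=np.linalg.norm(d);P=np.eye(3)-np.outer(d,d);A+=P;b+=P@f["origin"]
    return np.linalg.solve(A,b)
E
python3 - <<'E'
from h import *
t=load("top0");s=load("scene0")
pts={"shaft":((426.8,192.3),(384.7,171.9),.088),"key":((174.8,226.8),(186.8,259.3),.06),"skey":((200.2,226.0),(212.2,259.5),.04)}
for k,(a,b,z) in pts.items():
    print(k,"tri",tri([t,s],[a,b]).round(4),"top",ray(t,a,z)[0,:2].round(4),"scene",ray(s,b,z)[0,:2].round(4))
# pulley: outer ellipse of the white top ring, both views
for f,w,n in((t,(250,275,213,241),"top"),(s,(262,292,236,256),"scene")):
    p=f["pixels"].astype(int);y,x=np.indices(p.shape[:2])
    m=(p.min(2)>(150 if n=="top" else 165))&(x>=w[0])&(x<w[1])&(y>=w[2])&(y<w[3])
    c=max(cv2.findContours(m.astype(np.uint8),cv2.RETR_EXTERNAL,cv2.CHAIN_APPROX_NONE)[0],key=len)
    P=ray(f,c[:,0],.034); A=np.c_[2*P[:,:2],np.ones(len(P))];q=np.linalg.lstsq(A,(P[:,:2]**2).sum(1),rcond=None)[0]
    R=np.sqrt(q[2]+q[0]**2+q[1]**2); print(n,"pulley",q[:2].round(4),"R",R.round(4))
    red=(p[...,0]-p[...,1]>25)&(x>=w[0])&(x<w[1])&(y>=w[2])&(y<w[3]+4)
    if red.any():
        r=ray(f,np.argwhere(red)[:,::-1].mean(0),.034)[0,:2]; d=q[:2]-r; print("yaw",np.degrees(np.arctan2(d[1],d[0])).round(1),np.linalg.norm(d).round(4))
# gear yaw: blue masks, and bolts (bright dots) at flange corners by top
hsv=cv2.cvtColor(t["pixels"],cv2.COLOR_RGB2HSV).astype(int)
b=np.uint8((abs(hsv[...,0]-112)<12)&(hsv[...,1]>110)); y,x=np.indices(b.shape)
w=(t["pixels"].min(2)>150)&(x>390)&(x<442)&(y>165)&(y<226)
for c,st,_ in blobs(w,2): print("white",c,st[4],ray(t,c,.01)[0,:2].round(4))
E
```

```text
shaft tri [ 0.533  -0.3299  0.0873] top [ 0.5316 -0.3314] scene [ 0.5325 -0.3265]
key tri [0.437  0.2868 0.0589] top [0.4358 0.2844] scene [0.4374 0.289 ]
skey tri [0.4425 0.2282 0.0369] top [0.4409 0.2256] scene [0.4398 0.2319]
top pulley [0.4437 0.0714] R 0.0258
yaw 16.9 0.0275
scene pulley [0.4432 0.0735] R 0.0245
yaw 18.7 0.0275
white [398.3, 176.3] 3 [ 0.5875 -0.2867]
white [422.4, 192.2] 259 [ 0.5461 -0.3494]
```

Request:
{"op": "jog_arm", "data": {
  "commands": [
    {"delta_rot": [0, 0, 0], "travel": [-0.11, -0.106, 0.03], "fingers": 0.6},
    {"delta_rot": [0, 0, 0], "travel": [-0.11, -0.106, 0.03], "fingers": 0.6},
    {"delta_rot": [0, 0, 0], "travel": [-0.11, -0.106, 0.03], "fingers": 0.6},
    {"delta_rot": [0, 0, 0], "travel": [-0.11, -0.106, 0.03], "fingers": 0.6},
    {"delta_rot": [0, 0, 0], "travel": [-0.11, -0.106, 0.03], "fingers": 0.6}
  ],
  "squeeze": 60
}}

```text
time: 0.6
tool_pos: [0.3292, 0.4874, 0.1937]
tool_rot: [[-0.953, 0.303, -0.0], [0.303, 0.953, -0.001], [-0.0, -0.001, -1.0]]
wrist_force: [1.3, 0.3, -1.4]
opening: 0.0512
gripper_force: 0.0
```

Request:
{"op": "jog_arm", "data": {
  "commands": [
    {"delta_rot": [0, 0, 0], "travel": [-0.11, -0.106, 0.03], "fingers": 0.6},
    {"delta_rot": [0, 0, 0], "travel": [-0.11, -0.106, 0.03], "fingers": 0.6},
    {"delta_rot": [0, 0, 0], "travel": [-0.11, -0.106, 0.03], "fingers": 0.6},
    {"delta_rot": [0, 0, 0], "travel": [-0.11, -0.106, 0.03], "fingers": 0.6},
    {"delta_rot": [0, 0, 0], "travel": [-0.11, -0.106, 0.03], "fingers": 0.6}
  ]
}}

```text
time: 1.1
tool_pos: [0.4383, 0.2862, 0.1489]
tool_rot: [[-0.953, 0.303, -0.0], [0.303, 0.953, -0.0], [0.0, -0.0, -1.0]]
wrist_force: [0.9, -0.6, 0.9]
opening: 0.0515
gripper_force: 0.0
```

Request:
{"op": "jog_arm", "data": {
  "commands": [
    {"delta_rot": [0, 0, 0.184], "travel": [0, 0, 0], "fingers": 0.6},
    {"delta_rot": [0, 0, 0.184], "travel": [0, 0, 0], "fingers": 0.6},
    {"delta_rot": [0, 0, 0.184], "travel": [0, 0, 0], "fingers": 0.6},
    {"delta_rot": [0, 0, 0.184], "travel": [0, 0, 0], "fingers": 0.6}
  ]
}}

```text
time: 1.5
tool_pos: [0.4378, 0.2875, 0.1491]
tool_rot: [[-0.627, 0.779, -0.001], [0.779, 0.627, -0.0], [0.0, -0.001, -1.0]]
wrist_force: [-0.6, 1.1, 0.5]
opening: 0.0515
gripper_force: 0.0
```

Request:
{"op": "jog_arm", "data": {
  "commands": [
    {"delta_rot": [0, 0, 0.184], "travel": [0, 0, 0], "fingers": 0.6},
    {"delta_rot": [0, 0, 0.184], "travel": [0, 0, 0], "fingers": 0.6},
    {"delta_rot": [0, 0, 0.184], "travel": [0, 0, 0], "fingers": 0.6},
    {"delta_rot": [0, 0, 0.184], "travel": [0, 0, 0], "fingers": 0.6},
    {"delta_rot": [0, 0, 0], "travel": [0, 0, 0], "fingers": 0.6}
  ]
}}

```text
time: 2.0
tool_pos: [0.4375, 0.2879, 0.149]
tool_rot: [[-0.107, 0.994, -0.0], [0.994, 0.107, -0.001], [-0.001, -0.0, -1.0]]
wrist_force: [-0.2, -0.2, -0.6]
opening: 0.0513
gripper_force: 0.0
```

```bash
python3 - <<'E'
from h import *
from plant import manip
o=manip.get_obs(); print(manip.tip_reach,np.round(o["qpos"],1))
t=grab("top","t1");s=grab("scene","s1")
cv2.imwrite("pics/m2.png",np.hstack([crop(t,189,215,40,400),crop(s,195,245,50,400)]))
print("tcp proj",proj(t,o["tool_pos"]).round(1),proj(s,o["tool_pos"]).round(1))
# gear flange edges from the first top picture
f=load("top0");hsv=cv2.cvtColor(f["pixels"],cv2.COLOR_RGB2HSV).astype(int)
b=(abs(hsv[...,0]-112)<12)&(hsv[...,1]>110)
L=[(np.argmax(b[v,385:445])+385,v) for v in range(184,212)]
B=[(u,445-1-np.argmax(b[:445,u][::-1])) for u in range(402,430)]
B=[(u,v) for u,v in B if 205<v<230]
for n,e in(("left",L),("bottom",B)):
    P=ray(f,np.array(e),.005)[:,:2]; v=cv2.fitLine(P.astype(np.float32),cv2.DIST_HUBER,0,.001,.001).ravel(); print(n,len(e),np.degrees(np.arctan2(v[1],v[0])).round(1),P.mean(0).round(4))
E
```

```text
0.008 [-53.8  28.7  20.8 122.8 -19.   31.6 -12.8]
tcp proj [[164.2 222.4]] [[184.5 220.4]]
left 28 -1.4 [ 0.5311 -0.2749]Traceback (most recent call last):
  File "<stdin>", line 14, in <module>
  File "h.py", line 8, in ray
    d=np.c_[(uv[:,0]-f["cx"])/f["fx"],-(uv[:,1]-f["cy"])/f["fy"],-np.ones(len(uv))]@f["rotation"].T
             ~~^^^^^
IndexError: index 0 is out of bounds for axis 1 with size 0
```

View pics/m2.png

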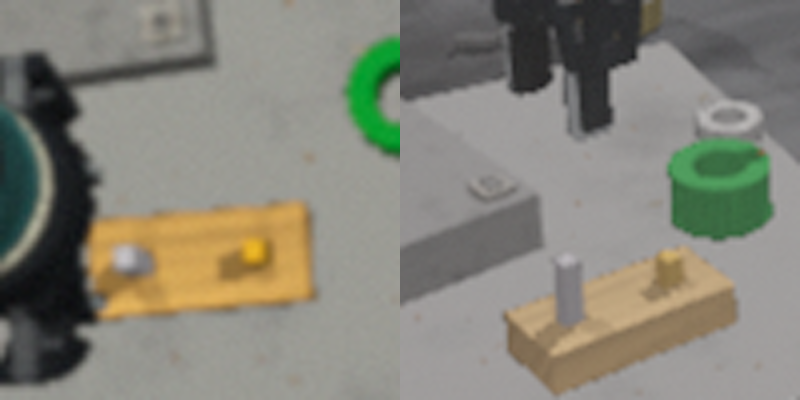

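The close view shows the open fingers straddling the long key's line, with the finger midpoint at about scene (184,223). That matches the projected tool point, so I'm descending.

Request:
{"op": "jog_arm", "data": {
  "commands": [
    {"delta_rot": [0, 0, 0], "travel": [0, 0, 0.08], "fingers": 0.5},
    {"delta_rot": [0, 0, 0], "travel": [0, 0, 0.08], "fingers": 0.5},
    {"delta_rot": [0, 0, 0], "travel": [0, 0, 0.08], "fingers": 0.5},
    {"delta_rot": [0, 0, 0], "travel": [0, 0, 0.08], "fingers": 0.4},
    {"delta_rot": [0, 0, 0], "travel": [0, 0, 0], "fingers": 0.3}
  ],
  "squeeze": 25
}}

```text
time: 2.6
tool_pos: [0.4362, 0.2869, 0.051]
tool_rot: [[-0.108, 0.994, -0.005], [0.994, 0.108, -0.002], [-0.002, -0.005, -1.0]]
wrist_force: [0.1, 0.1, 0.3]
opening: 0.0256
gripper_force: 0.0
```

Request:
{"op": "jog_arm", "data": {
  "commands": [
    {"delta_rot": [0, 0, 0], "travel": [0, 0, 0], "fingers": 0},
    {"delta_rot": [0, 0, 0], "travel": [0, 0, 0], "fingers": 0},
    {"delta_rot": [0, 0, 0], "travel": [0, 0, 0], "fingers": 0},
    {"delta_rot": [0, 0, 0], "travel": [0, 0, 0], "fingers": 0}
  ]
}}

```text
time: 3.0
tool_pos: [0.4382, 0.2879, 0.054]
tool_rot: [[-0.107, 0.994, 0.001], [0.994, 0.107, 0.0], [0.0, 0.001, -1.0]]
wrist_force: [1.3, -0.1, -4.4]
opening: 0.0114
gripper_force: 26.9
```

Request:
{"op": "jog_arm", "data": {
  "commands": [
    {"delta_rot": [0, 0, 0], "travel": [0, 0, 0], "fingers": 0},
    {"delta_rot": [0, 0, 0], "travel": [0, 0, 0], "fingers": 0},
    {"delta_rot": [0, 0, 0], "travel": [0, 0, -0.03], "fingers": 0},
    {"delta_rot": [0, 0, 0], "travel": [0, 0, -0.05], "fingers": 0},
    {"delta_rot": [0, 0, 0], "travel": [0, 0, -0.1], "fingers": 0}
  ],
  "squeeze": 50
}}

```text
time: 3.5
tool_pos: [0.4364, 0.2876, 0.1072]
tool_rot: [[-0.107, 0.994, -0.004], [0.994, 0.107, -0.002], [-0.001, -0.004, -1.0]]
wrist_force: [-0.1, 1.0, -0.3]
opening: 0.0103
gripper_force: 51.2
```

Request:
{"op": "jog_arm", "data": {
  "commands": [
    {"delta_rot": [0, 0, 0], "travel": [0, 0, -0.12], "fingers": 0},
    {"delta_rot": [0, 0, 0], "travel": [0, 0, -0.12], "fingers": 0},
    {"delta_rot": [0, 0, 0], "travel": [0, 0, -0.08], "fingers": 0},
    {"delta_rot": [0, 0, 0], "travel": [0, 0, 0], "fingers": 0}
  ]
}}

```text
time: 3.9
tool_pos: [0.4395, 0.2894, 0.2074]
tool_rot: [[-0.107, 0.994, 0.005], [0.994, 0.107, 0.006], [0.005, 0.006, -1.0]]
wrist_force: [0.2, -0.4, -0.8]
opening: 0.0102
gripper_force: 51.2
```

```bash
python3 - <<'E'
from h import *
from plant import manip
o=manip.get_obs(); print(manip.tip_reach,o["opening"],o["tool_pos"].round(4),np.round(o["qpos"],1))
s=grab("scene","s2"); p=proj(s,o["tool_pos"])[0]; print(p.round(1))
u,v=int(p[0]),int(p[1])+15
fs=load("scene0");ft=load("top0")
cv2.imwrite("pics/m3.png",np.hstack([crop(s,u,v,32,400),crop(ft,416,194,32,400)]))
print(u,v)
E
```

```text
0.008 0.010192912445426201 [0.4395 0.2894 0.2074] [-57.1  23.7  24.9 120.4 -15.9  38.5 -15.5]
[181.5 193.1]
181 208
```

View pics/m3.png

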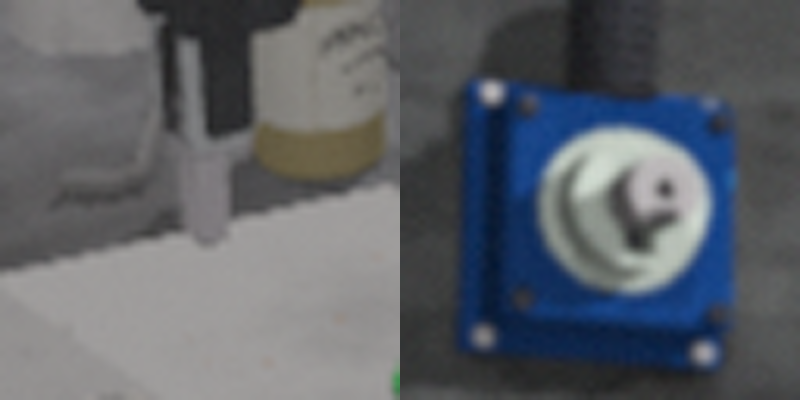

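The scene crop shows the key held upright between the fingers, with its foot at crop (208,240). The top crop shows the four flange bolts at about (398.7,176.7), (433.9,178.3), (432.6,218.3) and (397.3,215.8), which give the gear unit's yaw.

```bash
cat >> h.py <<'E'
def go(o,xyz,ydeg):
    """rows needed from the measured pose: rotate about tool z first, then shift in the turned frame (units)"""
    R=np.array(o["tool_rot"]); a=np.degrees(np.arctan2(R[1,1],R[0,1])); d=(ydeg-a+180)%360-180
    c,s=np.cos(np.radians(ydeg)),np.sin(np.radians(ydeg)); y=np.array([c,s,0]); z=np.array([0,0,-1.]); x=np.cross(y,z)
    D=np.array(xyz)-o["tool_pos"]
    print("rot z units",round(-d/45,3),"rows",int(abs(d)/8.5)+1,"travel after",np.round([D@x/.3,D@y/.3,D@z/.3],3),"dist",np.linalg.norm(D).round(3),"x,y axes",x.round(3),y.round(3))
E
python3 - <<'E'
from h import *
from plant import manip
f=load("top0"); q=ray(f,np.array([(398.7,176.7),(433.9,178.3),(432.6,218.3),(397.3,215.8)]),.012)[:,:2]
print(q.round(4).tolist(),q.mean(0).round(4))
for a,b,o in((2,1,0),(3,0,0),(2,3,90),(1,0,90)):
    d=q[b]-q[a]; print((np.degrees(np.arctan2(d[1],d[0]))-o).round(1),np.linalg.norm(d).round(4))
o=manip.get_obs()
go(o,(.485,-.332,.2),-92)
E
```

```text
[[0.586, -0.2871], [0.5839, -0.3806], [0.4772, -0.3729], [0.4816, -0.2807]] [ 0.5322 -0.3303]
-4.1 0.107
-3.5 0.1045
-2.8 0.0923
-1.3 0.0935
rot z units 2.181 rows 12 travel after [0.228 2.063 0.018] dist 0.623 x,y axes [ 0.999 -0.035  0.   ] [-0.035 -0.999  0.   ]
```

Request:
{"op": "jog_arm", "data": {
  "commands": [
    {"delta_rot": [0, 0, 0.184], "travel": [0, 0, 0], "fingers": 0},
    {"delta_rot": [0, 0, 0.184], "travel": [0, 0, 0], "fingers": 0},
    {"delta_rot": [0, 0, 0.184], "travel": [0, 0, 0], "fingers": 0},
    {"delta_rot": [0, 0, 0.184], "travel": [0, 0, 0], "fingers": 0},
    {"delta_rot": [0, 0, 0.184], "travel": [0, 0, 0], "fingers": 0}
  ]
}}

```text
time: 4.45
tool_pos: [0.4365, 0.2876, 0.2022]
tool_rot: [[0.582, 0.813, -0.003], [0.813, -0.582, -0.001], [-0.003, -0.001, -1.0]]
wrist_force: [0.6, 0.1, -0.2]
opening: 0.0099
gripper_force: 51.2
```

Request:
{"op": "jog_arm", "data": {
  "commands": [
    {"delta_rot": [0, 0, 0.184], "travel": [0, 0, 0], "fingers": 0},
    {"delta_rot": [0, 0, 0.184], "travel": [0, 0, 0], "fingers": 0},
    {"delta_rot": [0, 0, 0.184], "travel": [0, 0, 0], "fingers": 0},
    {"delta_rot": [0, 0, 0.184], "travel": [0, 0, 0], "fingers": 0},
    {"delta_rot": [0, 0, 0.184], "travel": [0, 0, 0], "fingers": 0}
  ]
}}

```text
time: 4.95
tool_pos: [0.4365, 0.2876, 0.2022]
tool_rot: [[0.974, 0.225, -0.003], [0.225, -0.974, -0.001], [-0.003, 0.001, -1.0]]
wrist_force: [-0.3, -0.8, -0.5]
opening: 0.01
gripper_force: 51.2
```

Request:
{"op": "jog_arm", "data": {
  "commands": [
    {"delta_rot": [0, 0, 0.184], "travel": [0, 0, 0], "fingers": 0},
    {"delta_rot": [0, 0, 0.184], "travel": [0, 0, 0], "fingers": 0},
    {"delta_rot": [0, 0, 0], "travel": [0, 0, 0], "fingers": 0}
  ]
}}

```text
time: 5.25
tool_pos: [0.4365, 0.2877, 0.202]
tool_rot: [[0.998, -0.056, -0.002], [-0.056, -0.998, -0.003], [-0.002, 0.003, -1.0]]
wrist_force: [0.8, 0.2, -0.1]
opening: 0.0101
gripper_force: 51.2
```

Request:
{"op": "jog_arm", "data": {
  "commands": [
    {"delta_rot": [0, 0, 0], "travel": [0.02, 0.157, 0], "fingers": 0},
    {"delta_rot": [0, 0, 0], "travel": [0.02, 0.157, 0], "fingers": 0},
    {"delta_rot": [0, 0, 0], "travel": [0.02, 0.157, 0], "fingers": 0},
    {"delta_rot": [0, 0, 0], "travel": [0.02, 0.157, 0], "fingers": 0},
    {"delta_rot": [0, 0, 0], "travel": [0.02, 0.157, 0], "fingers": 0}
  ]
}}

```text
time: 5.75
tool_pos: [0.4537, 0.0496, 0.2029]
tool_rot: [[0.999, -0.052, -0.001], [-0.052, -0.999, 0.0], [-0.001, -0.0, -1.0]]
wrist_force: [1.2, -0.7, -1.1]
opening: 0.0102
gripper_force: 51.2
```

Request:
{"op": "jog_arm", "data": {
  "commands": [
    {"delta_rot": [0, 0, 0], "travel": [0.02, 0.157, 0], "fingers": 0},
    {"delta_rot": [0, 0, 0], "travel": [0.02, 0.157, 0], "fingers": 0},
    {"delta_rot": [0, 0, 0], "travel": [0.02, 0.157, 0], "fingers": 0},
    {"delta_rot": [0, 0, 0], "travel": [0.02, 0.157, 0], "fingers": 0},
    {"delta_rot": [0, 0, 0], "travel": [0.02, 0.157, 0], "fingers": 0}
  ]
}}

```text
time: 6.25
tool_pos: [0.4705, -0.1871, 0.2028]
tool_rot: [[0.999, -0.053, -0.001], [-0.053, -0.999, 0.001], [-0.001, -0.001, -1.0]]
wrist_force: [0.5, -0.1, -0.5]
opening: 0.0104
gripper_force: 51.2
```

Request:
{"op": "jog_arm", "data": {
  "commands": [
    {"delta_rot": [0, 0, 0], "travel": [0.02, 0.157, 0], "fingers": 0},
    {"delta_rot": [0, 0, 0], "travel": [0.02, 0.157, 0], "fingers": 0},
    {"delta_rot": [0, 0, 0], "travel": [0.02, 0.157, 0], "fingers": 0},
    {"delta_rot": [0, 0, 0], "travel": [0, 0, 0], "fingers": 0},
    {"delta_rot": [0, 0, 0], "travel": [0, 0, 0], "fingers": 0}
  ]
}}

```text
time: 6.75
tool_pos: [0.4801, -0.3289, 0.2027]
tool_rot: [[0.998, -0.057, -0.001], [-0.057, -0.998, 0.001], [-0.001, -0.001, -1.0]]
wrist_force: [0.2, 1.2, -0.8]
opening: 0.0103
gripper_force: 51.2
```

```bash
python3 - <<'E'
from h import *
from plant import manip
o=manip.get_obs(); print(o["tool_pos"].round(4),np.round(o["qpos"],1),o["opening"].round(4) if hasattr(o["opening"],"round") else o["opening"])
go(o,(.490,-.328,.115),-93)
E
```

```text
[ 0.4801 -0.3289  0.2027] [ -1.5  33.4  45.7 114.1 -33.   46.3 -30. ] 0.010252021517260113
rot z units -0.006 rows 1 travel after [ 0.033 -0.005  0.292] dist 0.088 x,y axes [ 0.999 -0.052  0.   ] [-0.052 -0.999  0.   ]
```

Request:
{"op": "jog_arm", "data": {
  "commands": [
    {"delta_rot": [0, 0, 0], "travel": [0.015, -0.002, 0.1], "fingers": 0},
    {"delta_rot": [0, 0, 0], "travel": [0.015, -0.002, 0.1], "fingers": 0},
    {"delta_rot": [0, 0, 0], "travel": [0, 0, 0.092], "fingers": 0},
    {"delta_rot": [0, 0, 0], "travel": [0, 0, 0], "fingers": 0},
    {"delta_rot": [0, 0, 0], "travel": [0, 0, 0], "fingers": 0}
  ]
}}

```text
time: 7.25
tool_pos: [0.4901, -0.3254, 0.1155]
tool_rot: [[0.999, -0.054, -0.001], [-0.054, -0.999, 0.002], [-0.001, -0.002, -1.0]]
wrist_force: [-1.2, -0.2, -0.3]
opening: 0.0103
gripper_force: 51.2
```

```bash
python3 - <<'E'
from h import *
from plant import manip
o=manip.get_obs(); print(o["tool_pos"].round(4),np.round(o["wrist_force"],2))
s=grab("scene","s3"); t=grab("top","t3")
cv2.imwrite("pics/m4.png",np.hstack([crop(s,383,172,28,400),crop(t,418,190,32,400)]))
for z in(.07,.12): print(proj(s,[*o["tool_pos"][:2],z]).round(1))
go(o,(.518,-.329,.115),-93)
E
```

```text
[ 0.4901 -0.3254  0.1155] [-1.17 -0.25 -0.26]
[[394.6 183.7]]
[[396.8 166.1]]
rot z units -0.002 rows 1 travel after [0.094 0.007 0.002] dist 0.028 x,y axes [ 0.999 -0.052  0.   ] [-0.052 -0.999  0.   ]
```

View pics/m4.png

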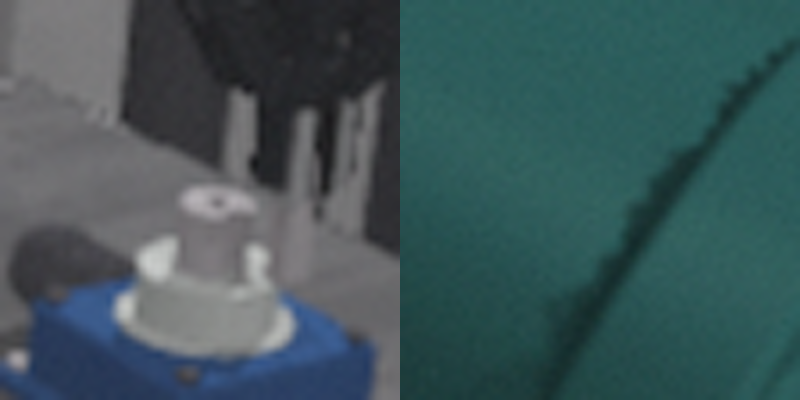

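The scene crop shows the key upright beside the shaft, with its foot at about scene (396.6,183.2) and the shaft top at (385.4,172). The top view is blocked by the arm. Camera accuracy isn't enough here, so I'll probe the shaft by touching it with the key, starting from its +y side.

Request:
{"op": "jog_arm", "data": {
  "commands": [
    {"delta_rot": [0, 0, 0], "travel": [0, -0.06, 0], "fingers": 0},
    {"delta_rot": [0, 0, 0], "travel": [0, -0.06, 0], "fingers": 0},
    {"delta_rot": [0, 0, 0], "travel": [0.07, 0, 0], "fingers": 0},
    {"delta_rot": [0, 0, 0], "travel": [0.07, 0, 0], "fingers": 0},
    {"delta_rot": [0, 0, 0], "travel": [0, 0, 0], "fingers": 0}
  ]
}}

```text
time: 7.85
tool_pos: [0.5388, -0.2934, 0.1176]
tool_rot: [[0.999, -0.052, 0.006], [-0.052, -0.999, -0.002], [0.006, 0.002, -1.0]]
wrist_force: [1.0, 0.8, -0.3]
opening: 0.0101
gripper_force: 51.2
```

Request:
{"op": "jog_arm", "data": {
  "commands": [
    {"delta_rot": [0, 0, 0], "travel": [0, 0.02, 0], "fingers": 0},
    {"delta_rot": [0, 0, 0], "travel": [0, 0.02, 0], "fingers": 0},
    {"delta_rot": [0, 0, 0], "travel": [0, 0, 0], "fingers": 0}
  ]
}}

```text
time: 8.15
tool_pos: [0.5321, -0.3072, 0.1163]
tool_rot: [[0.998, -0.059, -0.0], [-0.059, -0.998, -0.001], [0.0, 0.001, -1.0]]
wrist_force: [-0.3, 0.5, -0.0]
opening: 0.0102
gripper_force: 51.2
```

Request:
{"op": "jog_arm", "data": {
  "commands": [
    {"delta_rot": [0, 0, 0], "travel": [0, 0.005, 0], "fingers": 0},
    {"delta_rot": [0, 0, 0], "travel": [0, 0, 0], "fingers": 0}
  ]
}}

```text
time: 8.35
tool_pos: [0.5327, -0.3074, 0.1157]
tool_rot: [[0.998, -0.057, -0.0], [-0.057, -0.998, 0.0], [-0.0, -0.0, -1.0]]
wrist_force: [-0.1, 0.3, -0.2]
opening: 0.01
gripper_force: 51.2
```

Request:
{"op": "jog_arm", "data": {
  "commands": [
    {"delta_rot": [0, 0, 0], "travel": [0, 0.005, 0], "fingers": 0},
    {"delta_rot": [0, 0, 0], "travel": [0, 0, 0], "fingers": 0}
  ]
}}

```text
time: 8.55
tool_pos: [0.5331, -0.3079, 0.1156]
tool_rot: [[0.998, -0.056, -0.001], [-0.056, -0.998, 0.001], [-0.001, -0.001, -1.0]]
wrist_force: [-0.1, 0.3, 0.7]
opening: 0.0102
gripper_force: 51.3
```

Request:
{"op": "jog_arm", "data": {
  "commands": [
    {"delta_rot": [0, 0, 0], "travel": [0, 0.005, 0], "fingers": 0},
    {"delta_rot": [0, 0, 0], "travel": [0, 0, 0], "fingers": 0}
  ]
}}

```text
time: 8.75
tool_pos: [0.5332, -0.3083, 0.1155]
tool_rot: [[0.998, -0.056, -0.001], [-0.056, -0.998, 0.004], [-0.001, -0.003, -1.0]]
wrist_force: [-0.4, 4.9, 2.0]
opening: 0.0101
gripper_force: 51.4
```

Request:
{"op": "jog_arm", "data": {
  "commands": [
    {"delta_rot": [0, 0, 0], "travel": [0, 0.005, 0], "fingers": 0},
    {"delta_rot": [0, 0, 0], "travel": [0, 0, 0], "fingers": 0}
  ]
}}

```text
time: 8.95
tool_pos: [0.5332, -0.3086, 0.1155]
tool_rot: [[0.998, -0.055, -0.001], [-0.055, -0.998, 0.006], [-0.001, -0.006, -1.0]]
wrist_force: [-0.5, 6.3, 4.0]
opening: 0.0101
gripper_force: 51.7
```

Request:
{"op": "jog_arm", "data": {
  "commands": [
    {"delta_rot": [0, 0, 0], "travel": [0, 0.005, 0], "fingers": 0},
    {"delta_rot": [0, 0, 0], "travel": [0, 0, 0], "fingers": 0}
  ]
}}

```text
time: 9.15
tool_pos: [0.5333, -0.3088, 0.1154]
tool_rot: [[0.999, -0.054, -0.001], [-0.054, -0.998, 0.008], [-0.002, -0.008, -1.0]]
wrist_force: [0.2, 8.5, 5.4]
opening: 0.01
gripper_force: 51.8
```

Contact is at tool y ≈ -0.308, so the shaft axis is at y ≈ -0.327. Next I back off and enter the keyway from the -x side.

Request:
{"op": "jog_arm", "data": {
  "commands": [
    {"delta_rot": [0, 0, 0], "travel": [0, -0.05, 0], "fingers": 0},
    {"delta_rot": [0, 0, 0], "travel": [-0.07, 0, 0], "fingers": 0},
    {"delta_rot": [0, 0, 0], "travel": [-0.07, 0, 0], "fingers": 0},
    {"delta_rot": [0, 0, 0], "travel": [0, 0.05, 0], "fingers": 0},
    {"delta_rot": [0, 0, 0], "travel": [0, 0.05, 0], "fingers": 0}
  ]
}}

```text
time: 9.65
tool_pos: [0.4904, -0.327, 0.116]
tool_rot: [[0.998, -0.056, 0.001], [-0.056, -0.998, -0.003], [0.001, 0.002, -1.0]]
wrist_force: [1.3, -0.8, -0.5]
opening: 0.0102
gripper_force: 51.2
```

Request:
{"op": "jog_arm", "data": {
  "commands": [
    {"delta_rot": [0, 0, 0], "travel": [0, 0, 0], "fingers": 0},
    {"delta_rot": [0, 0, 0], "travel": [0, 0, 0], "fingers": 0},
    {"delta_rot": [0, 0, 0], "travel": [0, 0, 0], "fingers": 0}
  ]
}}

```text
time: 9.95
tool_pos: [0.491, -0.3254, 0.1155]
tool_rot: [[0.998, -0.056, 0.0], [-0.056, -0.998, 0.0], [0.0, -0.0, -1.0]]
wrist_force: [-0.8, 0.5, -1.3]
opening: 0.0103
gripper_force: 51.2
```

```bash
python3 - <<'E'
from h import *
from plant import manip
o=manip.get_obs(); print(o["tool_pos"].round(4),np.round(o["wrist_force"],2),np.round(o["tool_rot"],4).tolist())
go(o,(.505,-.3256,.115),-93)
E
```

```text
[ 0.491  -0.3254  0.1155] [-0.76  0.51 -1.27] [[0.9985, -0.0556, 0.0002], [-0.0556, -0.9985, 0.0001], [0.0001, -0.0001, -1.0]]
rot z units -0.004 rows 1 travel after [ 0.047 -0.002  0.002] dist 0.014 x,y axes [ 0.999 -0.052  0.   ] [-0.052 -0.999  0.   ]
```

Request:
{"op": "jog_arm", "data": {
  "commands": [
    {"delta_rot": [0, 0, 0], "travel": [0.03, 0, 0], "fingers": 0},
    {"delta_rot": [0, 0, 0], "travel": [0.03, 0, 0], "fingers": 0},
    {"delta_rot": [0, 0, 0], "travel": [0, 0, 0], "fingers": 0},
    {"delta_rot": [0, 0, 0], "travel": [0, 0, 0], "fingers": 0}
  ]
}}

```text
time: 10.35
tool_pos: [0.509, -0.3263, 0.1156]
tool_rot: [[0.998, -0.055, 0.0], [-0.055, -0.998, -0.0], [0.0, 0.0, -1.0]]
wrist_force: [-0.1, 0.3, -0.0]
opening: 0.0108
gripper_force: 51.2
```

Request:
{"op": "jog_arm", "data": {
  "commands": [
    {"delta_rot": [0, 0, 0], "travel": [0.007, 0, 0], "fingers": 0},
    {"delta_rot": [0, 0, 0], "travel": [0, 0, 0], "fingers": 0}
  ]
}}

```text
time: 10.55
tool_pos: [0.5104, -0.3267, 0.1157]
tool_rot: [[0.998, -0.056, 0.0], [-0.056, -0.998, -0.0], [0.0, 0.0, -1.0]]
wrist_force: [-0.0, 0.5, 0.2]
opening: 0.0098
gripper_force: 51.2
```

Request:
{"op": "jog_arm", "data": {
  "commands": [
    {"delta_rot": [0, 0, 0], "travel": [0.007, 0, 0], "fingers": 0},
    {"delta_rot": [0, 0, 0], "travel": [0, 0, 0], "fingers": 0}
  ]
}}

```text
time: 10.75
tool_pos: [0.5127, -0.3269, 0.1158]
tool_rot: [[0.998, -0.056, 0.0], [-0.056, -0.998, -0.0], [0.0, 0.0, -1.0]]
wrist_force: [-0.2, 0.0, 0.2]
opening: 0.0103
gripper_force: 51.2
```

Request:
{"op": "jog_arm", "data": {
  "commands": [
    {"delta_rot": [0, 0, 0], "travel": [0.007, 0, 0], "fingers": 0},
    {"delta_rot": [0, 0, 0], "travel": [0, 0, 0], "fingers": 0}
  ]
}}

```text
time: 10.95
tool_pos: [0.5142, -0.327, 0.1157]
tool_rot: [[0.998, -0.056, -0.001], [-0.056, -0.998, 0.0], [-0.001, -0.0, -1.0]]
wrist_force: [-1.4, 0.9, 0.5]
opening: 0.0104
gripper_force: 51.2
```

Request:
{"op": "jog_arm", "data": {
  "commands": [
    {"delta_rot": [0, 0, 0], "travel": [0.005, 0, 0], "fingers": 0},
    {"delta_rot": [0, 0, 0], "travel": [0, 0, 0], "fingers": 0}
  ]
}}

```text
time: 11.15
tool_pos: [0.5161, -0.3268, 0.1156]
tool_rot: [[0.998, -0.056, -0.0], [-0.056, -0.998, 0.0], [-0.0, -0.0, -1.0]]
wrist_force: [-2.5, 0.0, 0.1]
opening: 0.0106
gripper_force: 51.2
```

Request:
{"op": "jog_arm", "data": {
  "commands": [
    {"delta_rot": [0, 0, 0], "travel": [0.005, 0, 0], "fingers": 0},
    {"delta_rot": [0, 0, 0], "travel": [0, 0, 0], "fingers": 0}
  ]
}}

```text
time: 11.35
tool_pos: [0.5174, -0.3269, 0.1156]
tool_rot: [[0.998, -0.056, -0.001], [-0.056, -0.998, 0.001], [-0.001, -0.001, -1.0]]
wrist_force: [-0.8, 0.7, -0.2]
opening: 0.0103
gripper_force: 51.2
```

Request:
{"op": "jog_arm", "data": {
  "commands": [
    {"delta_rot": [0, 0, 0], "travel": [0.005, 0, 0], "fingers": 0},
    {"delta_rot": [0, 0, 0], "travel": [0, 0, 0], "fingers": 0}
  ]
}}

```text
time: 11.55
tool_pos: [0.5187, -0.327, 0.1155]
tool_rot: [[0.998, -0.056, -0.001], [-0.056, -0.998, 0.001], [-0.001, -0.001, -1.0]]
wrist_force: [-1.7, 0.6, -0.2]
opening: 0.0104
gripper_force: 51.2
```

Request:
{"op": "jog_arm", "data": {
  "commands": [
    {"delta_rot": [0, 0, 0], "travel": [0.005, 0, 0], "fingers": 0},
    {"delta_rot": [0, 0, 0], "travel": [0, 0, 0], "fingers": 0}
  ]
}}

```text
time: 11.75
tool_pos: [0.5191, -0.327, 0.1155]
tool_rot: [[0.998, -0.057, -0.002], [-0.057, -0.998, 0.001], [-0.002, -0.001, -1.0]]
wrist_force: [-4.7, 1.8, 2.4]
opening: 0.0103
gripper_force: 51.4
```

Request:
{"op": "jog_arm", "data": {
  "commands": [
    {"delta_rot": [0, 0, 0], "travel": [-0.006, 0, 0], "fingers": 0},
    {"delta_rot": [0, 0, 0], "travel": [0, 0.005, 0], "fingers": 0},
    {"delta_rot": [0, 0, 0], "travel": [0, 0, 0], "fingers": 0},
    {"delta_rot": [0, 0, 0], "travel": [0, 0, 0], "fingers": 0}
  ]
}}

```text
time: 12.15
tool_pos: [0.5188, -0.3274, 0.1155]
tool_rot: [[0.998, -0.056, -0.0], [-0.056, -0.998, 0.003], [-0.001, -0.003, -1.0]]
wrist_force: [-2.5, 3.9, 1.7]
opening: 0.0104
gripper_force: 51.4
```

Request:
{"op": "jog_arm", "data": {
  "commands": [
    {"delta_rot": [0, 0, 0], "travel": [0, -0.01, 0], "fingers": 0},
    {"delta_rot": [0, 0, 0], "travel": [0, 0, 0], "fingers": 0},
    {"delta_rot": [0, 0, 0], "travel": [0, 0, 0], "fingers": 0}
  ]
}}

```text
time: 12.45
tool_pos: [0.5188, -0.3268, 0.1156]
tool_rot: [[0.998, -0.057, 0.0], [-0.057, -0.998, -0.002], [0.0, 0.002, -1.0]]
wrist_force: [-2.6, -0.8, -3.1]
opening: 0.0102
gripper_force: 50.9
```

Request:
{"op": "jog_arm", "data": {
  "commands": [
    {"delta_rot": [0, 0, 0], "travel": [-0.004, 0.004, 0], "fingers": 0},
    {"delta_rot": [0, 0, 0], "travel": [0, 0, 0.01], "fingers": 0},
    {"delta_rot": [0, 0, 0], "travel": [0, 0, 0.01], "fingers": 0},
    {"delta_rot": [0, 0, 0], "travel": [0, 0, 0.01], "fingers": 0},
    {"delta_rot": [0, 0, 0], "travel": [0, 0, 0], "fingers": 0}
  ]
}}

```text
time: 12.95
tool_pos: [0.5183, -0.3271, 0.1068]
tool_rot: [[0.998, -0.056, 0.001], [-0.056, -0.998, -0.001], [0.001, 0.0, -1.0]]
wrist_force: [0.3, 0.8, 2.4]
opening: 0.0101
gripper_force: 51.5
```

Request:
{"op": "jog_arm", "data": {
  "commands": [
    {"delta_rot": [0, 0, 0], "travel": [0, 0, 0.008], "fingers": 0},
    {"delta_rot": [0, 0, 0], "travel": [0, 0, 0], "fingers": 0}
  ]
}}

```text
time: 13.15
tool_pos: [0.5183, -0.3271, 0.1044]
tool_rot: [[0.998, -0.056, 0.001], [-0.056, -0.998, -0.001], [0.001, 0.001, -1.0]]
wrist_force: [-0.3, 1.1, 1.6]
opening: 0.0104
gripper_force: 51.6
```

Request:
{"op": "jog_arm", "data": {
  "commands": [
    {"delta_rot": [0, 0, 0], "travel": [0, 0, 0.008], "fingers": 0},
    {"delta_rot": [0, 0, 0], "travel": [0, 0, 0], "fingers": 0}
  ]
}}

```text
time: 13.35
tool_pos: [0.5182, -0.3272, 0.1021]
tool_rot: [[0.998, -0.056, 0.001], [-0.056, -0.998, -0.001], [0.001, 0.001, -1.0]]
wrist_force: [0.4, 0.5, 3.6]
opening: 0.0102
gripper_force: 51.6
```

Request:
{"op": "jog_arm", "data": {
  "commands": [
    {"delta_rot": [0, 0, 0], "travel": [0, 0, 0.006], "fingers": 0},
    {"delta_rot": [0, 0, 0], "travel": [0, 0, 0], "fingers": 0},
    {"delta_rot": [0, 0, 0], "travel": [0, 0, 0], "fingers": 0}
  ]
}}

```text
time: 13.65
tool_pos: [0.5182, -0.3272, 0.1003]
tool_rot: [[0.998, -0.056, 0.001], [-0.056, -0.998, -0.001], [0.001, 0.001, -1.0]]
wrist_force: [1.0, 0.8, 4.0]
opening: 0.0102
gripper_force: 51.7
```

Request:
{"op": "jog_arm", "data": {
  "commands": [
    {"delta_rot": [0, 0, 0], "travel": [0, 0, 0], "fingers": 0.3},
    {"delta_rot": [0, 0, 0], "travel": [0, 0, 0], "fingers": 0.3},
    {"delta_rot": [0, 0, 0], "travel": [0, 0, 0], "fingers": 0.4},
    {"delta_rot": [0, 0, 0], "travel": [0, 0, -0.1], "fingers": 0.4},
    {"delta_rot": [0, 0, 0], "travel": [0, 0, -0.15], "fingers": 0.4}
  ]
}}

```text
time: 14.15
tool_pos: [0.5158, -0.3253, 0.1732]
tool_rot: [[0.998, -0.056, -0.006], [-0.056, -0.998, 0.003], [-0.006, -0.003, -1.0]]
wrist_force: [1.0, -0.5, 1.1]
opening: 0.0343
gripper_force: 0.0
```

Request:
{"op": "jog_arm", "data": {
  "commands": [
    {"delta_rot": [0, 0, 0], "travel": [0, -0.1, -0.1], "fingers": 0.8},
    {"delta_rot": [0, 0, 0], "travel": [0, -0.15, 0], "fingers": 1},
    {"delta_rot": [0, 0, 0], "travel": [0, -0.15, 0], "fingers": 1},
    {"delta_rot": [0, 0, 0], "travel": [0, -0.15, 0], "fingers": 1},
    {"delta_rot": [0, 0, 0], "travel": [0, 0, 0], "fingers": 1}
  ]
}}

```text
time: 14.65
tool_pos: [0.5273, -0.1536, 0.2036]
tool_rot: [[0.999, -0.045, -0.003], [-0.045, -0.999, 0.006], [-0.003, -0.006, -1.0]]
wrist_force: [0.2, 0.5, -0.7]
opening: 0.0853
gripper_force: 0.0
```

```bash
python3 - <<'E'
from h import *
from plant import manip
o=manip.get_obs(); print(o["tool_pos"].round(4),np.round(o["wrist_force"],2),np.round(o["qpos"],1))
s=grab("scene","s4"); t=grab("top","t4")
cv2.imwrite("pics/m5.png",np.hstack([crop(s,383,172,28,400),crop(t,420,192,24,400)]))
E
```

```text
[ 0.5273 -0.1536  0.2036] [ 0.18  0.52 -0.73] [-21.9  31.7  47.8 118.  -33.7  45.1 -46. ]
```

View pics/m5.png

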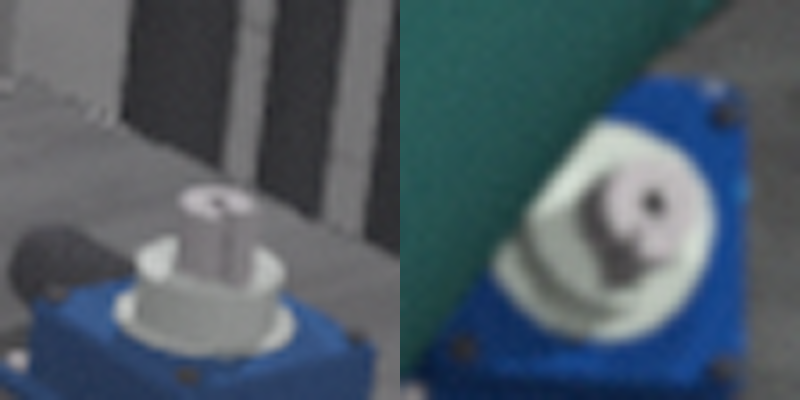

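The key stands in the keyway with only its top few millimetres showing above the shaft end (scene crop 225,205), so it is seated. Next comes the pulley: I'll measure its keyway direction, then move over it.

```bash
python3 - <<'E'
from h import *
from plant import manip
f=load("top0");c=np.array([.4437,.0718])
g=cv2.resize(f["pixels"][205:250,240:285],None,fx=8,fy=8,interpolation=cv2.INTER_CUBIC).astype(int)
v,u=np.indices(g.shape[:2]); P=ray(f,np.c_[(u.ravel()+.5)/8-.5+240,(v.ravel()+.5)/8-.5+205],.034)[:,:2].reshape(*u.shape,2)
d=P-c;r=np.hypot(d[...,0],d[...,1]);dark=g.max(2)<125
for a,b in((.016,.019),(.018,.021),(.020,.023)):
    m=dark&(r>a)&(r<b); w=d[m]; print(m.sum(),(np.degrees(np.arctan2(-w[:,1],-w[:,0]))).mean().round(1),(np.degrees(np.arctan2(-w[:,1],-w[:,0]))).std().round(1))
m=(r<.0145); m=dark&(r<.030)
print("bore",P[dark&(r<.016)].mean(0))
m=(g.min(2)>140)&(r<.034); cc=cv2.minEnclosingCircle(np.float32(P[m]))
print("outer",cc)
o=manip.get_obs(); go(o,(.444,.072,.2),14); go(o,(.444,.072,.2),-76)
E
```

```text
414 21.1 14.2
376 19.9 10.6
372 19.5 9.5
bore [0.44301496 0.07048163]
outer ((0.4441048502922058, 0.07242914289236069), 0.03341513127088547)
rot z units -2.379 rows 13 travel after [ 0.819 -0.081  0.016] dist 0.247 x,y axes [-0.242  0.97   0.   ] [0.97  0.242 0.   ]
rot z units -0.379 rows 3 travel after [-0.081 -0.819  0.016] dist 0.247 x,y axes [0.97  0.242 0.   ] [ 0.242 -0.97   0.   ]
```

Request:
{"op": "jog_arm", "data": {
  "commands": [
    {"delta_rot": [0, 0, 0], "travel": [-0.062, -0.148, 0], "fingers": 1},
    {"delta_rot": [0, 0, 0], "travel": [-0.062, -0.148, 0], "fingers": 1},
    {"delta_rot": [0, 0, 0], "travel": [-0.062, -0.148, 0], "fingers": 1},
    {"delta_rot": [0, 0, 0], "travel": [-0.062, -0.148, 0], "fingers": 1},
    {"delta_rot": [0, 0, 0], "travel": [-0.062, -0.148, 0], "fingers": 1}
  ]
}}

```text
time: 15.25
tool_pos: [0.4465, 0.0642, 0.2054]
tool_rot: [[0.998, -0.061, 0.001], [-0.061, -0.998, -0.001], [0.001, 0.001, -1.0]]
wrist_force: [1.5, 0.0, -0.2]
opening: 0.085
gripper_force: 0.0
```

Request:
{"op": "jog_arm", "data": {
  "commands": [
    {"delta_rot": [0, 0, -0.189], "travel": [0, 0, 0], "fingers": 1},
    {"delta_rot": [0, 0, -0.189], "travel": [0, 0, 0], "fingers": 1},
    {"delta_rot": [0, 0, -0.189], "travel": [0, 0, 0], "fingers": 1},
    {"delta_rot": [0, 0, -0.189], "travel": [0, 0, 0], "fingers": 1},
    {"delta_rot": [0, 0, -0.189], "travel": [0, 0, 0], "fingers": 1}
  ]
}}

```text
time: 15.75
tool_pos: [0.4472, 0.0627, 0.2054]
tool_rot: [[0.772, 0.635, 0.001], [0.635, -0.772, -0.001], [0.0, 0.001, -1.0]]
wrist_force: [-0.2, 0.2, 0.0]
opening: 0.0858
gripper_force: 0.0
```

Request:
{"op": "jog_arm", "data": {
  "commands": [
    {"delta_rot": [0, 0, -0.189], "travel": [0, 0, 0], "fingers": 1},
    {"delta_rot": [0, 0, -0.189], "travel": [0, 0, 0], "fingers": 1},
    {"delta_rot": [0, 0, -0.189], "travel": [0, 0, 0], "fingers": 1},
    {"delta_rot": [0, 0, -0.189], "travel": [0, 0, 0], "fingers": 1},
    {"delta_rot": [0, 0, -0.189], "travel": [0, 0, 0], "fingers": 1}
  ]
}}

```text
time: 16.25
tool_pos: [0.4472, 0.0625, 0.2053]
tool_rot: [[0.141, 0.99, 0.001], [0.99, -0.141, -0.001], [-0.001, 0.001, -1.0]]
wrist_force: [-0.0, 0.1, 0.5]
opening: 0.0853
gripper_force: 0.0
```

Request:
{"op": "jog_arm", "data": {
  "commands": [
    {"delta_rot": [0, 0, -0.189], "travel": [0, 0, 0], "fingers": 1},
    {"delta_rot": [0, 0, -0.189], "travel": [0, 0, 0], "fingers": 1},
    {"delta_rot": [0, 0, -0.189], "travel": [0, 0, 0], "fingers": 1},
    {"delta_rot": [0, 0, 0], "travel": [0, 0, 0], "fingers": 1}
  ]
}}

```text
time: 16.65
tool_pos: [0.4472, 0.0627, 0.2053]
tool_rot: [[-0.294, 0.956, 0.001], [0.956, 0.294, -0.0], [-0.001, 0.001, -1.0]]
wrist_force: [0.1, -0.2, 0.7]
opening: 0.0856
gripper_force: 0.0
```

```bash
python3 - <<'E'
from h import *
from plant import manip
o=manip.get_obs(); print(o["tool_pos"].round(4),np.round(o["qpos"],1),manip.tip_reach)
go(o,(.444,.072,.018),18)
E
```

```text
[0.4472 0.0627 0.2053] [-30.7  18.4  21.2 128.9 -11.6  34.4  16.2] 0.008
rot z units -0.02 rows 1 travel after [ 0.033 -0.     0.624] dist 0.188 x,y axes [-0.309  0.951  0.   ] [0.951 0.309 0.   ]
```

Request:
{"op": "jog_arm", "data": {
  "commands": [
    {"delta_rot": [0, 0, 0], "travel": [0.033, 0, 0.14], "fingers": 1},
    {"delta_rot": [0, 0, 0], "travel": [0, 0, 0.15], "fingers": 1},
    {"delta_rot": [0, 0, 0], "travel": [0, 0, 0.15], "fingers": 1},
    {"delta_rot": [0, 0, 0], "travel": [0, 0, 0.12], "fingers": 1},
    {"delta_rot": [0, 0, 0], "travel": [0, 0, 0.055], "fingers": 1}
  ],
  "squeeze": 25
}}

```text
time: 17.15
tool_pos: [0.443, 0.0724, 0.0178]
tool_rot: [[-0.292, 0.956, -0.003], [0.956, 0.292, -0.002], [-0.001, -0.004, -1.0]]
wrist_force: [-0.2, -0.3, 0.5]
opening: 0.0852
gripper_force: 0.0
```

Request:
{"op": "jog_arm", "data": {
  "commands": [
    {"delta_rot": [0, 0, 0], "travel": [0, 0, 0], "fingers": 0.8},
    {"delta_rot": [0, 0, 0], "travel": [0, 0, 0], "fingers": 0},
    {"delta_rot": [0, 0, 0], "travel": [0, 0, 0], "fingers": 0},
    {"delta_rot": [0, 0, 0], "travel": [0, 0, 0], "fingers": 0},
    {"delta_rot": [0, 0, 0], "travel": [0, 0, 0], "fingers": 0}
  ]
}}

```text
time: 17.65
tool_pos: [0.4441, 0.0744, 0.0215]
tool_rot: [[-0.298, 0.955, 0.002], [0.955, 0.298, 0.0], [-0.0, 0.002, -1.0]]
wrist_force: [-0.2, 0.9, -2.3]
opening: 0.0587
gripper_force: 27.4
```

Request:
{"op": "jog_arm", "data": {
  "commands": [
    {"delta_rot": [0, 0, 0], "travel": [0, 0, 0], "fingers": 1},
    {"delta_rot": [0, 0, 0], "travel": [0, 0, 0], "fingers": 1},
    {"delta_rot": [0, 0, 0], "travel": [0, 0, 0], "fingers": 1},
    {"delta_rot": [0, 0, 0.182], "travel": [0, 0, 0], "fingers": 1},
    {"delta_rot": [0, 0, 0.182], "travel": [0, 0, 0], "fingers": 1}
  ]
}}

```text
time: 18.15
tool_pos: [0.4437, 0.0742, 0.0207]
tool_rot: [[-0.011, 1.0, 0.0], [1.0, 0.011, 0.0], [0.0, 0.0, -1.0]]
wrist_force: [-0.3, 0.4, 0.8]
opening: 0.0854
gripper_force: 0.0
```

Request:
{"op": "jog_arm", "data": {
  "commands": [
    {"delta_rot": [0, 0, 0.182], "travel": [0, 0, 0], "fingers": 1},
    {"delta_rot": [0, 0, 0.182], "travel": [0, 0, 0], "fingers": 1},
    {"delta_rot": [0, 0, 0.182], "travel": [0, 0, 0], "fingers": 1},
    {"delta_rot": [0, 0, 0.182], "travel": [0, 0, 0], "fingers": 1},
    {"delta_rot": [0, 0, 0.182], "travel": [0, 0, 0], "fingers": 1}
  ]
}}

```text
time: 18.65
tool_pos: [0.4436, 0.0743, 0.0207]
tool_rot: [[0.647, 0.762, 0.0], [0.762, -0.647, 0.0], [0.0, 0.0, -1.0]]
wrist_force: [0.1, -1.0, 0.8]
opening: 0.0854
gripper_force: 0.0
```

Request:
{"op": "jog_arm", "data": {
  "commands": [
    {"delta_rot": [0, 0, 0.182], "travel": [0, 0, 0], "fingers": 1},
    {"delta_rot": [0, 0, 0.182], "travel": [0, 0, 0], "fingers": 1},
    {"delta_rot": [0, 0, 0.182], "travel": [0, 0, 0], "fingers": 1},
    {"delta_rot": [0, 0, 0.182], "travel": [0, 0, 0], "fingers": 1},
    {"delta_rot": [0, 0, 0], "travel": [0, 0, 0], "fingers": 1}
  ]
}}

```text
time: 19.15
tool_pos: [0.4436, 0.0744, 0.0206]
tool_rot: [[0.955, 0.297, 0.0], [0.297, -0.955, -0.0], [-0.0, 0.0, -1.0]]
wrist_force: [0.2, -0.2, -0.3]
opening: 0.0854
gripper_force: 0.0
```

Request:
{"op": "jog_arm", "data": {
  "commands": [
    {"delta_rot": [0, 0, 0], "travel": [0, 0, 0], "fingers": 0.8},
    {"delta_rot": [0, 0, 0], "travel": [0, 0, 0], "fingers": 0},
    {"delta_rot": [0, 0, 0], "travel": [0, 0, 0], "fingers": 0},
    {"delta_rot": [0, 0, 0], "travel": [0, 0, 0], "fingers": 0},
    {"delta_rot": [0, 0, 0], "travel": [0, 0, 0], "fingers": 0}
  ]
}}

```text
time: 19.65
tool_pos: [0.4438, 0.074, 0.021]
tool_rot: [[0.955, 0.297, 0.001], [0.297, -0.955, 0.0], [0.001, 0.0, -1.0]]
wrist_force: [-1.4, 0.4, 5.7]
opening: 0.0584
gripper_force: 26.4
```

Request:
{"op": "jog_arm", "data": {
  "commands": [
    {"delta_rot": [0, 0, 0], "travel": [0, 0, 0], "fingers": 0},
    {"delta_rot": [0, 0, 0], "travel": [0, 0, -0.03], "fingers": 0},
    {"delta_rot": [0, 0, 0], "travel": [0, 0, -0.1], "fingers": 0},
    {"delta_rot": [0, 0, 0], "travel": [0, 0, -0.15], "fingers": 0},
    {"delta_rot": [0, 0, 0], "travel": [0, 0, -0.15], "fingers": 0}
  ],
  "squeeze": 70
}}

```text
time: 20.15
tool_pos: [0.4422, 0.074, 0.1502]
tool_rot: [[0.955, 0.297, -0.004], [0.297, -0.955, -0.001], [-0.004, 0.0, -1.0]]
wrist_force: [0.8, 0.4, -2.7]
opening: 0.0576
gripper_force: 76.2
```

Request:
{"op": "jog_arm", "data": {
  "commands": [
    {"delta_rot": [0, 0, 0], "travel": [0, 0, -0.15], "fingers": 0},
    {"delta_rot": [0, 0, 0], "travel": [0, 0, -0.02], "fingers": 0},
    {"delta_rot": [0, 0, 0], "travel": [0, 0, 0], "fingers": 0},
    {"delta_rot": [0, 0, 0], "travel": [0, 0, 0], "fingers": 0}
  ]
}}

```text
time: 20.55
tool_pos: [0.4421, 0.0746, 0.1994]
tool_rot: [[0.955, 0.297, -0.003], [0.297, -0.955, -0.0], [-0.003, -0.001, -1.0]]
wrist_force: [-0.6, 0.5, -3.5]
opening: 0.0573
gripper_force: 76.3
```

```bash
python3 - <<'E'
from h import *
from plant import manip
o=manip.get_obs(); print(o["tool_pos"].round(4),np.round(o["qpos"],1),np.round(o["wrist_force"],2))
s=grab("scene","s5"); p=proj(s,o["tool_pos"])[0]; u,v=int(p[0]),int(p[1])
im=crop(s,u,v,40,560); cv2.imwrite("pics/m6.png",im)
R=o["tool_rot"]; c=o["tool_pos"]+R[:,2]*-.013
for a in(-6,-3,0,3,6):
    d=np.radians(a); w=c-.0275*(R[:,0]*np.cos(d)+R[:,1]*np.sin(d)); q=proj(s,w)[0]; print("mark if tool angle",a,q.round(2))
x=s["pixels"].astype(int); m=(x[...,0]-x[...,1]>22); m[:v-40]=0;m[v+40:]=0;m[:,:u-40]=0;m[:,u+40:]=0
for c_,st,_ in blobs(m,1): print(c_,st[4])
print(u,v)
E
```

```text
[0.4421 0.0746 0.1994] [-55.4  26.5  54.1 130.2 -35.   39.1 -48.5] [-0.6   0.53 -3.48]
mark if tool angle -6 [287.39 171.68]
mark if tool angle -3 [286.99 171.89]
mark if tool angle 0 [286.56 172.09]
mark if tool angle 3 [286.1  172.29]
mark if tool angle 6 [285.61 172.47]
[305.6, 176.7] 155
[262.5, 210.3] 85
276 174
```

View pics/m6.png

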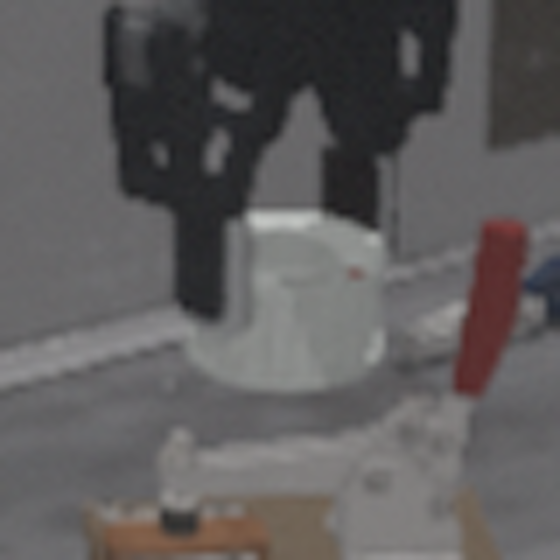

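The scene crop shows the pulley held level, with the mark at about (286.6,173). The prediction for a tool-aligned pulley is (286.6,172.1), so yaw agrees. I'm carrying it over the clamp to the shaft.

Request:
{"op": "jog_arm", "data": {
  "commands": [
    {"delta_rot": [0, 0, 0.158], "travel": [0, 0, 0], "fingers": 0},
    {"delta_rot": [0, 0, 0.158], "travel": [0, 0, 0], "fingers": 0},
    {"delta_rot": [0, 0, 0.158], "travel": [0, 0, 0], "fingers": 0},
    {"delta_rot": [0, 0, 0], "travel": [0.044, 0.146, 0], "fingers": 0},
    {"delta_rot": [0, 0, 0], "travel": [0.044, 0.146, 0], "fingers": 0}
  ]
}}

```text
time: 21.1
tool_pos: [0.4628, -0.014, 0.1984]
tool_rot: [[0.998, -0.065, -0.004], [-0.065, -0.998, -0.001], [-0.004, 0.001, -1.0]]
wrist_force: [0.1, -0.1, -2.3]
opening: 0.0576
gripper_force: 76.3
```

Request:
{"op": "jog_arm", "data": {
  "commands": [
    {"delta_rot": [0, 0, 0], "travel": [0.044, 0.146, 0], "fingers": 0},
    {"delta_rot": [0, 0, 0], "travel": [0.044, 0.146, 0], "fingers": 0},
    {"delta_rot": [0, 0, 0], "travel": [0.044, 0.146, 0], "fingers": 0},
    {"delta_rot": [0, 0, 0], "travel": [0.044, 0.146, 0], "fingers": 0},
    {"delta_rot": [0, 0, 0], "travel": [0.044, 0.146, 0], "fingers": 0}
  ]
}}

```text
time: 21.6
tool_pos: [0.5128, -0.2396, 0.198]
tool_rot: [[0.997, -0.072, -0.004], [-0.072, -0.997, 0.002], [-0.004, -0.002, -1.0]]
wrist_force: [1.0, 0.4, -2.2]
opening: 0.0572
gripper_force: 76.3
```

Request:
{"op": "jog_arm", "data": {
  "commands": [
    {"delta_rot": [0, 0, 0], "travel": [0.044, 0.146, 0], "fingers": 0},
    {"delta_rot": [0, 0, 0], "travel": [0.044, 0.146, 0], "fingers": 0},
    {"delta_rot": [0, 0, 0], "travel": [0, 0, 0.12], "fingers": 0},
    {"delta_rot": [0, 0, 0], "travel": [0, 0, 0.12], "fingers": 0},
    {"delta_rot": [0, 0, 0], "travel": [0, 0, 0], "fingers": 0}
  ]
}}

```text
time: 22.1
tool_pos: [0.5298, -0.3242, 0.1216]
tool_rot: [[0.997, -0.073, -0.011], [-0.073, -0.997, 0.009], [-0.012, -0.008, -1.0]]
wrist_force: [-0.8, 1.7, -3.3]
opening: 0.0573
gripper_force: 76.5
```

Request:
{"op": "jog_arm", "data": {
  "commands": [
    {"delta_rot": [0, 0, 0], "travel": [0, 0, 0], "fingers": 0},
    {"delta_rot": [0, 0, 0], "travel": [0, 0, 0], "fingers": 0}
  ]
}}

```text
time: 22.3
tool_pos: [0.5343, -0.3282, 0.1294]
tool_rot: [[0.997, -0.072, 0.001], [-0.072, -0.997, -0.001], [0.001, 0.001, -1.0]]
wrist_force: [0.3, 0.4, -2.0]
opening: 0.0575
gripper_force: 76.6
```

```bash
python3 - <<'E'
from h import *
from plant import manip
o=manip.get_obs(); print(o["tool_pos"].round(4),np.round(o["tool_rot"],4).tolist(),np.round(o["wrist_force"],2),np.round(o["qpos"],1))
go(o,(.533,-.3278,.125),-94)
E
```

```text
[ 0.5343 -0.3282  0.1294] [[0.9974, -0.0716, 0.0009], [-0.0716, -0.9974, -0.0011], [0.001, 0.001, -1.0]] [ 0.32  0.39 -2.05] [ -2.   43.3  45.4 111.1 -44.   44.6 -25.2]
rot z units -0.002 rows 1 travel after [-0.004 -0.001  0.015] dist 0.005 x,y axes [ 0.998 -0.07   0.   ] [-0.07  -0.998  0.   ]
```

Request:
{"op": "jog_arm", "data": {
  "commands": [
    {"delta_rot": [0, 0, 0], "travel": [-0.004, -0.001, 0.02], "fingers": 0},
    {"delta_rot": [0, 0, 0], "travel": [0, 0, 0.02], "fingers": 0},
    {"delta_rot": [0, 0, 0], "travel": [0, 0, 0], "fingers": 0},
    {"delta_rot": [0, 0, 0], "travel": [0, 0, 0], "fingers": 0}
  ]
}}

```text
time: 22.7
tool_pos: [0.5329, -0.3268, 0.1168]
tool_rot: [[0.997, -0.071, 0.0], [-0.071, -0.997, 0.0], [0.0, -0.0, -1.0]]
wrist_force: [0.1, -0.1, -2.2]
opening: 0.0575
gripper_force: 76.6
```

Request:
{"op": "jog_arm", "data": {
  "commands": [
    {"delta_rot": [0, 0, 0], "travel": [0, 0, 0.01], "fingers": 0},
    {"delta_rot": [0, 0, 0], "travel": [0, 0, 0], "fingers": 0},
    {"delta_rot": [0, 0, 0], "travel": [0, 0, 0], "fingers": 0}
  ]
}}

```text
time: 23.0
tool_pos: [0.5328, -0.3271, 0.1136]
tool_rot: [[0.997, -0.071, -0.0], [-0.071, -0.997, 0.0], [-0.0, 0.0, -1.0]]
wrist_force: [1.1, -0.2, -2.6]
opening: 0.0571
gripper_force: 76.6
```

Request:
{"op": "jog_arm", "data": {
  "commands": [
    {"delta_rot": [0, 0, 0], "travel": [0, 0, 0.008], "fingers": 0},
    {"delta_rot": [0, 0, 0], "travel": [0, 0, 0], "fingers": 0},
    {"delta_rot": [0, 0, 0], "travel": [0, 0, 0], "fingers": 0}
  ]
}}

```text
time: 23.3
tool_pos: [0.5328, -0.3272, 0.1112]
tool_rot: [[0.997, -0.071, -0.0], [-0.071, -0.997, -0.0], [-0.0, 0.0, -1.0]]
wrist_force: [-0.2, 0.1, -2.4]
opening: 0.0575
gripper_force: 76.6
```

Request:
{"op": "jog_arm", "data": {
  "commands": [
    {"delta_rot": [0, 0, 0], "travel": [0, 0, 0.007], "fingers": 0},
    {"delta_rot": [0, 0, 0], "travel": [0, 0, 0], "fingers": 0}
  ]
}}

```text
time: 23.5
tool_pos: [0.5328, -0.3275, 0.109]
tool_rot: [[0.997, -0.071, 0.0], [-0.071, -0.997, -0.001], [0.0, 0.001, -1.0]]
wrist_force: [0.4, -0.6, -3.1]
opening: 0.0573
gripper_force: 76.6
```

Request:
{"op": "jog_arm", "data": {
  "commands": [
    {"delta_rot": [0, 0, 0], "travel": [0, 0, 0.007], "fingers": 0},
    {"delta_rot": [0, 0, 0], "travel": [0, 0, 0], "fingers": 0}
  ]
}}

```text
time: 23.7
tool_pos: [0.5328, -0.3275, 0.1069]
tool_rot: [[0.997, -0.071, 0.0], [-0.071, -0.997, -0.001], [0.0, 0.001, -1.0]]
wrist_force: [0.8, -1.8, -2.2]
opening: 0.0573
gripper_force: 76.6
```

Request:
{"op": "jog_arm", "data": {
  "commands": [
    {"delta_rot": [0, 0, 0], "travel": [0, 0, 0.007], "fingers": 0},
    {"delta_rot": [0, 0, 0], "travel": [0, 0, 0], "fingers": 0}
  ]
}}

```text
time: 23.9
tool_pos: [0.5327, -0.3274, 0.1048]
tool_rot: [[0.997, -0.071, -0.0], [-0.071, -0.997, -0.001], [0.0, 0.001, -1.0]]
wrist_force: [-0.1, -1.6, -3.6]
opening: 0.0575
gripper_force: 76.6
```

Request:
{"op": "jog_arm", "data": {
  "commands": [
    {"delta_rot": [0, 0, 0], "travel": [0, 0, 0.012], "fingers": 0},
    {"delta_rot": [0, 0, 0], "travel": [0, 0, 0.012], "fingers": 0},
    {"delta_rot": [0, 0, 0], "travel": [0, 0, 0], "fingers": 0}
  ]
}}

```text
time: 24.2
tool_pos: [0.5327, -0.3274, 0.0973]
tool_rot: [[0.997, -0.071, -0.0], [-0.071, -0.997, -0.001], [-0.0, 0.001, -1.0]]
wrist_force: [0.5, -3.3, -4.0]
opening: 0.0573
gripper_force: 76.5
```

Request:
{"op": "jog_arm", "data": {
  "commands": [
    {"delta_rot": [0, 0, 0], "travel": [0, 0, 0.012], "fingers": 0},
    {"delta_rot": [0, 0, 0], "travel": [0, 0, 0.012], "fingers": 0},
    {"delta_rot": [0, 0, 0], "travel": [0, 0, 0], "fingers": 0}
  ]
}}

```text
time: 24.5
tool_pos: [0.5326, -0.3274, 0.0901]
tool_rot: [[0.997, -0.071, -0.0], [-0.071, -0.997, -0.001], [-0.0, 0.001, -1.0]]
wrist_force: [0.1, -2.9, -3.2]
opening: 0.0574
gripper_force: 76.5
```

Request:
{"op": "jog_arm", "data": {
  "commands": [
    {"delta_rot": [0, 0, 0], "travel": [0, 0, 0.012], "fingers": 0},
    {"delta_rot": [0, 0, 0], "travel": [0, 0, 0.006], "fingers": 0},
    {"delta_rot": [0, 0, 0], "travel": [0, 0, 0], "fingers": 0},
    {"delta_rot": [0, 0, 0], "travel": [0, 0, 0], "fingers": 0}
  ]
}}

```text
time: 24.9
tool_pos: [0.5327, -0.3274, 0.0849]
tool_rot: [[0.997, -0.071, -0.0], [-0.071, -0.997, -0.001], [-0.0, 0.001, -1.0]]
wrist_force: [-0.3, -3.2, -4.2]
opening: 0.0574
gripper_force: 76.5
```

Request:
{"op": "jog_arm", "data": {
  "commands": [
    {"delta_rot": [0, 0, 0], "travel": [0, 0, 0.005], "fingers": 0},
    {"delta_rot": [0, 0, 0], "travel": [0, 0, 0], "fingers": 0},
    {"delta_rot": [0, 0, 0], "travel": [0, 0, 0], "fingers": 0}
  ]
}}

```text
time: 25.2
tool_pos: [0.5328, -0.3274, 0.0837]
tool_rot: [[0.997, -0.071, 0.0], [-0.071, -0.997, -0.001], [0.0, 0.001, -1.0]]
wrist_force: [0.4, -4.8, -1.8]
opening: 0.0576
gripper_force: 76.7
```

Request:
{"op": "jog_arm", "data": {
  "commands": [
    {"delta_rot": [0, 0, 0], "travel": [0, 0, 0.004], "fingers": 0},
    {"delta_rot": [0, 0, 0], "travel": [0, 0, 0], "fingers": 0},
    {"delta_rot": [0, 0, 0], "travel": [0, 0, 0], "fingers": 0}
  ]
}}

```text
time: 25.5
tool_pos: [0.5327, -0.3275, 0.0835]
tool_rot: [[0.997, -0.072, 0.001], [-0.072, -0.997, 0.0], [0.001, -0.0, -1.0]]
wrist_force: [-0.8, -1.0, 5.2]
opening: 0.0576
gripper_force: 77.4
```

Contact comes at z ≈ 0.0835, so the pulley is resting on the collar. Releasing and retreating upward.

Request:
{"op": "jog_arm", "data": {
  "commands": [
    {"delta_rot": [0, 0, 0], "travel": [0, 0, 0], "fingers": 1},
    {"delta_rot": [0, 0, 0], "travel": [0, 0, 0], "fingers": 1},
    {"delta_rot": [0, 0, 0], "travel": [0, 0, 0], "fingers": 1},
    {"delta_rot": [0, 0, 0], "travel": [0, 0, 0], "fingers": 1},
    {"delta_rot": [0, 0, 0], "travel": [0, 0, -0.03], "fingers": 1}
  ]
}}

```text
time: 26.0
tool_pos: [0.5323, -0.3259, 0.0905]
tool_rot: [[0.997, -0.071, -0.002], [-0.071, -0.997, 0.002], [-0.002, -0.002, -1.0]]
wrist_force: [0.6, 0.4, 0.3]
opening: 0.0854
gripper_force: 0.0
```

Request:
{"op": "jog_arm", "data": {
  "commands": [
    {"delta_rot": [0, 0, 0], "travel": [0, 0, -0.1], "fingers": 1},
    {"delta_rot": [0, 0, 0], "travel": [0, 0, -0.12], "fingers": 1},
    {"delta_rot": [0, 0, 0], "travel": [0, 0, -0.15], "fingers": 1},
    {"delta_rot": [0, 0, 0], "travel": [0, -0.15, 0], "fingers": 1},
    {"delta_rot": [0, 0, 0], "travel": [0, -0.15, 0], "fingers": 1}
  ]
}}

```text
time: 26.5
tool_pos: [0.5399, -0.2387, 0.2052]
tool_rot: [[0.997, -0.075, 0.005], [-0.075, -0.997, -0.002], [0.005, 0.002, -1.0]]
wrist_force: [-0.1, 0.1, -0.4]
opening: 0.0856
gripper_force: 0.0
```

Request:
{"op": "jog_arm", "data": {
  "commands": [
    {"delta_rot": [0, 0, 0], "travel": [0, -0.15, 0], "fingers": 1},
    {"delta_rot": [0, 0, 0], "travel": [0, -0.15, 0], "fingers": 1},
    {"delta_rot": [0, 0, 0], "travel": [0, -0.15, 0], "fingers": 1},
    {"delta_rot": [0, 0, 0], "travel": [0, -0.1, 0], "fingers": 1},
    {"delta_rot": [0, 0, 0], "travel": [0, 0, 0], "fingers": 1}
  ]
}}

```text
time: 27.0
tool_pos: [0.5515, -0.0664, 0.2019]
tool_rot: [[0.998, -0.063, -0.002], [-0.063, -0.998, 0.004], [-0.002, -0.004, -1.0]]
wrist_force: [-0.2, -0.7, 0.4]
opening: 0.0854
gripper_force: 0.0
```

```bash
python3 - <<'E'
from h import *
from plant import manip
s=grab("scene","s6"); t=grab("top","t6")
cv2.imwrite("pics/m7.png",np.hstack([crop(s,383,172,28,400),crop(t,420,192,24,400)]))
E
```

```text
(no output)
```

View pics/m7.png

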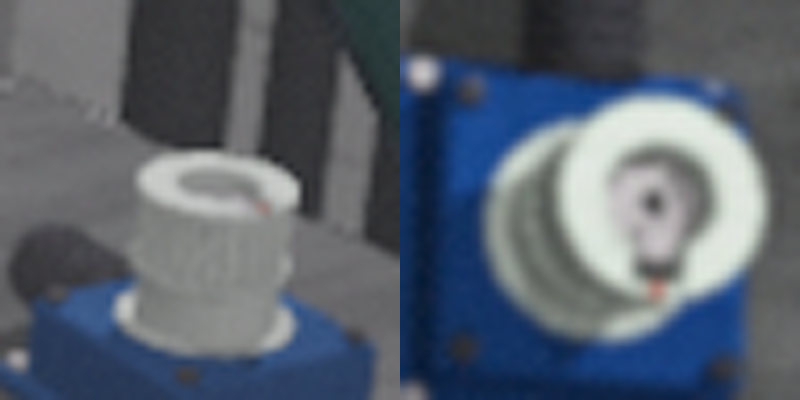

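The pulley lies flat on the collar. The top crop shows the shaft end and key inside the bore, with the keyway and red mark (655,290) in line with the key. The gripper is clear, so I'm handing in.

```bash
python3 -c "
from plant import manip
print(manip.finish_job())"
```

```text
the job is handed in; nothing more can be done
None
```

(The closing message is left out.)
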